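# Slide the slate coaster out over the edge of the chopping board

## Task

Push the dark slate coaster with your fingertips toward the edge of the chopping board nearest you, until exactly its white band sticks out over that edge, with the seam between white and slate straight along the edge, so that someone can take it by the white part. Only slide it: do not pick it up, tip it or let it drop off. Leave the board, the cork coaster and everything else where they are.

Things in the scene. Friction and masses are not known exactly. Their poses are not given: they have to be found in the camera images.
- board: wooden chopping board lying flat and loose on the worktop, 240 mm (x) by 340 mm (y), 22 mm thick, 1.1 kg. Origin at the centre of its underside; z up, x points away from the robot (the board may be turned by up to 0.2 rad). Its long edge nearest the robot is the straight line x = -120 mm in its frame; its top is z = 22 mm.
- slate_coaster: flat stiff coaster, loose on the board, 110 mm (x) by 100 mm (y), 8 mm thick, 0.14 to 0.28 kg: dark slate, with a 35 mm white band along its side nearest the robot. Origin at the centre of its underside, z up, x from white to slate: white end x = -55, seam x = -20, slate end x = +55 mm. Starts wholly on the board's left or right half, turned up to 0.3 rad against the board.
- seam_left (a point): left end of the seam between white band and slate, at the underside of the slate coaster (its x = -20, y = +50 mm, z = 0)
- seam_right (a point): right end of the same seam (the slate coaster's x = -20, y = -50 mm, z = 0)
- cork_coaster: plain brown cork coaster of the same size (110 x 100 x 8 mm), no band, lying loose on the other half of the board; origin at the centre of its underside, z up
- mug: green and white mug, 78 mm across, 116 mm with its handle, 101 mm tall, standing right of the board; origin at the centre of its underside
- egg_carton: closed grey egg box, 106 x 156 x 72 mm, right of the board; origin at the centre of its underside
- masking_tape: roll of beige tape lying flat, 104 mm across, 25 mm tall, right and in front of the board; origin at the centre of its underside
- jam: jam jar, 69 mm across, 99 mm tall, standing left of the board; origin at the centre of its underside
- salt: grey salt shaker, 44 mm across, 90 mm tall, standing left of the board; origin at the centre of its underside
Things that resemble listed ones, but are neither listed nor needed, are in the scene too. Leave any pink look-alike of the slate_coaster alone.

How it is judged:
By the outcome, as a careful person would: the job done as asked, in the order asked, and still so for the second after the job is handed in, with the robot touching nothing.
It also fails if it takes over 38 s, if anything falls off the work surface, if the arm or the gripper's body presses on something with over 40 N, if the wrist force passes 120 N, or if a joint passes its speed limit or range.

## Robot

A 6-joint arm with a two-finger parallel gripper is mounted at the origin on a cart in front of the work surface, level with it; the furniture and walls round the work are solid. World frame = base frame: x ahead of the robot, y to its left, z up, the work surface at z = 0. Lengths are in m, angles in degrees, forces in N, time in s.
With the tool pointing down it reaches from about 0.325 to 0.85 m from the base axis. Payload 15.5 kg.
Tool frame: the origin (TCP) lies at the very end of the fingers, on their centre line; the grasp point (between the pads) lies arm.grip_depth behind it (arm.grip_depth is the distance from the TCP to the grasp point, in m); z points along the fingers, y is the line along which they close (so a half turn about z gives the same grasp; the last joint's range is limited). The gripper opens to 91 mm and grips with 3 to 60 N. Pads are 32 mm wide; open, the fingers measure 118 mm over their backs; the gripper's body (76 mm by 178 mm) begins 60 mm behind the grasp point.
Start: joints at [-79.555, 28.281, 77.091, -0, 74.628, -5.472], TCP at [0.171, -0.601, 0.19] pointing down, gripper open.
Joint ranges: [-166.48, 166.48], [-47.26, 123.95], [12.59, 153.08], [-70.14, 250.14], [6.76, 159.57], [-176.63, 176.63]. Speed limits (degrees/s): [108.29, 108.29, 147.25, 172.46, 172.46, 172.46].

## Interface

Orientations are given as a 3x3 rotation matrix whose columns are the frame's x, y, z axes.
In Python, from rig import arm gives the robot as it stands. Calls block until the motion is done:
- arm.move_to(position, orientation): joint-space move of the TCP to a pose.
- arm.move_l(position, orientation=None, feed=0.15): straight line of the TCP; orientation=None keeps the orientation; feed is the mean speed in m/s.
- arm.move_joints(angles): joint-space move.
- arm.grip(opening): finger opening in m; the grip force is fixed at half the most; returns when the fingers have stopped.
- arm.sleep(seconds).
- arm.solve_ik(position, orientation): joint angles nearest the present ones, or None.
- arm.snapshot(name): name is "scene" or "top"; returns the picture (384x512x3 uint8, red, green, blue); there is no depth.
- arm.get_calibration(name): a dict with "intrinsics" (3x3 intrinsics, pixels), "cam_to_world" (4x4, takes a point from camera to world coordinates). Camera axes: x right, y down, z forward; pixel columns grow to the right and rows downward; lengths in m; the calibration is good to about 2 mm. A picture is of the moment at which its call begins. get_calibration takes no time and is no camera call.
A pose or a line that the arm cannot do raises arm.Unreachable and nothing moves.
- arm.sign_off(): hands the job in; it is judged then, once.
Readings, each from a call of its own:
- arm.current_t(): time.
- arm.current_joint_positions(): joint angles.
- arm.current_dq(): joint speeds.
- arm.current_tau(): joint torques, N m.
- arm.current_ee_pos(): TCP position.
- arm.current_tool_rot(): TCP orientation.
- arm.current_force(): force on the tool from outside, world axes, zero at the start.
- arm.current_torque(): the same for the moment, N m.
- arm.current_width(): finger opening in m.
- arm.current_grasp_force(): force on a finger pad.
Only numpy, scipy, OpenCV 4.12 (cv2) and the standard library are available. Lean on these libraries where they do the work, as an engineer would, in place of code of your own. Each camera call takes 0.05 s, during which the arm holds its last target. There are 200 camera calls.

## Working session

There is one attempt and no reset: what is moved stays moved. The work goes in short steps, each a Python script; the robot and the scene stay as the last script left them, time stands still between calls to the robot, and variables do not carry over. Pictures are saved under pics/ and viewed, at most 10 in all, crops included, and the job is handed in when it is done.

```bash
mkdir -p pics
python3 - <<'E'
from rig import arm
import cv2,numpy as np
for n in("scene","top"):
    im=arm.snapshot(n); cv2.imwrite(f"pics/{n}0.png",im[:,:,::-1])
    c=arm.get_calibration(n); print(n,np.round(c["intrinsics"],1).tolist(),np.round(c["cam_to_world"],3).tolist())
print(arm.grip_depth,arm.current_t())
a=cv2.imread("pics/scene0.png");b=cv2.imread("pics/top0.png")
cv2.imwrite("pics/both0.png",cv2.resize(np.vstack([a,b]),None,fx=.78,fy=.78))
E
```

```text
scene [[353.4, 0.0, 260.8], [0.0, 353.4, 194.9], [0.0, 0.0, 1.0]] [[-0.748, -0.32, 0.581, -0.265], [-0.663, 0.372, -0.649, 0.876], [-0.008, -0.871, -0.49, 0.697], [0.0, 0.0, 0.0, 1.0]]
top [[364.9, 0.0, 253.7], [0.0, 364.9, 190.8], [0.0, 0.0, 1.0]] [[0.001, -0.997, 0.079, 0.401], [-1.0, -0.002, -0.011, 0.037], [0.011, -0.079, -0.997, 1.125], [0.0, 0.0, 0.0, 1.0]]
0.0188 0.1
```

View pics/top0.png

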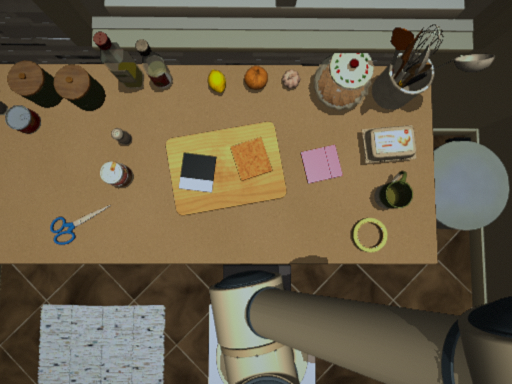

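View pics/scene0.png

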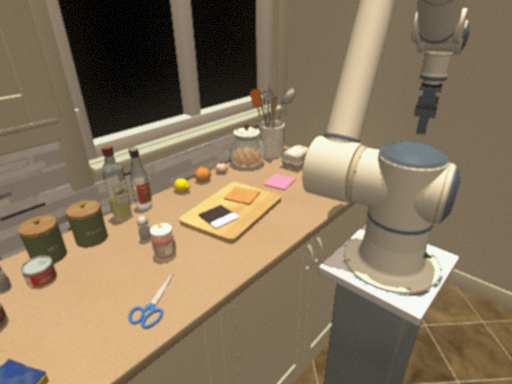

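The top view shows three candidates: the dark slate with a white band at (198,172), the cork coaster at (252,158), and the pink look-alike at (322,164). I choose the dark one with the white band at (198,186). Next I measure it and check it in a close crop.

```bash
cat > h.py <<'E'
from rig import arm
import cv2,numpy as np
def cast(n,px,z):
    c=arm.get_calibration(n);K,T=np.array(c["intrinsics"]),np.array(c["cam_to_world"])
    d=T[:3,:3]@np.linalg.solve(K,np.vstack([np.array(px,float).T,np.ones(len(px))])); o=T[:3,3]
    return (o[:,None]+d*((z-o[2])/d[2])).T
def tri(p,q):   # two-view points: top pixel p, scene pixel q
    P=[]
    for n in("top","scene"):
        c=arm.get_calibration(n);P.append(np.array(c["intrinsics"])@np.linalg.inv(np.array(c["cam_to_world"]))[:3])
    X=cv2.triangulatePoints(P[0],P[1],np.array(p,float).T,np.array(q,float).T);return (X[:3]/X[3]).T
def quad(mask):
    """sub-pixel quad: contour at 4x, line fit per minAreaRect side; corners in order of minAreaRect-like approx"""
    cs,_=cv2.findContours(mask,cv2.RETR_EXTERNAL,cv2.CHAIN_APPROX_NONE)
    c=max(cs,key=cv2.contourArea);h=cv2.convexHull(c)
    e=.02
    while True:
        a=cv2.approxPolyDP(h,e*cv2.arcLength(h,True),True)[:,0].astype(float)
        if len(a)<=4:break
        e*=1.2
    pts=c[:,0].astype(float);L=[]
    for i in range(4):
        A,B=a[i],a[(i+1)%4];u=(B-A)/np.linalg.norm(B-A);t=(pts-A)@u/np.linalg.norm(B-A)
        d=abs((pts-A)@np.array([-u[1],u[0]]))
        s=pts[(t>.15)&(t<.85)&(d<8)]
        vx,vy,x,y=cv2.fitLine(s.astype(np.float32),cv2.DIST_HUBER,0,.01,.01).ravel();L.append(np.cross([x,y,1],[x+vx,y+vy,1]))
    q=np.array([np.cross(L[i-1],L[i]) for i in range(4)]);q=q[:,:2]/q[:,2:]
    return (q+.5)/4-.5
ROI={"top":(155,110,300,225),"scene":(170,170,300,250)}
def masks(n,im=None):
    im=arm.snapshot(n) if im is None else im
    big=cv2.resize(im,None,fx=4,fy=4,interpolation=cv2.INTER_CUBIC)
    hsv=cv2.cvtColor(big,cv2.COLOR_RGB2HSV);x0,y0,x1,y1=[4*v for v in ROI[n]]
    r=np.zeros(hsv.shape[:2],np.uint8);r[y0:y1,x0:x1]=1
    H,S,V=cv2.split(hsv)
    return im,dict(dark=((V<110)&(r>0)).astype(np.uint8)*255,white=((S<75)&(V>115)&(r>0)).astype(np.uint8)*255,
      board=((((S>95)&(V>170)&(H>10)&(H<32))|(V<110)|((S<75)&(V>115)))&(r>0)).astype(np.uint8)*255)
E
python3 - <<'E'
from h import *
I=[]
for n in("top","scene"):
    im=cv2.imread(f"pics/{n}0.png")[:,:,::-1].copy();im,M=masks(n,im);x0,y0,x1,y1=ROI[n]
    for q in((225,195),(270,200),(215,155),(160,150),(198,186),(198,165),(250,155)) if n=="top" else((205,205),(240,225),(215,213),(225,222),(185,230),(260,225)):
        print(n,q,cv2.cvtColor(im,cv2.COLOR_RGB2HSV)[q[1],q[0]])
    v=cv2.resize(im[:,:,::-1],None,fx=4,fy=4,interpolation=cv2.INTER_CUBIC)
    for k in M:
        try:
            q=quad(M[k]);z=.022 if k=="board" else .03
            print(n,k,np.round(q,1).tolist(),np.round(cast(n,q,z),4)[:,:2].tolist());cv2.polylines(v,[np.int32(q*4+1.5)],True,(0,0,255) if k!="board" else(255,0,255),1)
        except Exception as e:print(n,k,e)
    I.append(v[y0*4:y1*4,x0*4:x1*4])
cv2.imwrite("pics/q0.png",I[0]);cv2.imwrite("pics/q1.png",I[1])
E
```

```text
top (225, 195) [ 18 154 177]
top (270, 200) [ 18 123 143]
top (215, 155) [ 22 138 179]
top (160, 150) [ 17 115 148]
top (198, 186) [106  37 208]
top (198, 165) [83 23 44]
top (250, 155) [ 15 181 175]
top dark [[183.3, 152.3], [216.1, 156.1], [212.8, 180.1], [180.1, 176.3]] [[0.6044, 0.2382], [0.5931, 0.1389], [0.52, 0.1482], [0.5315, 0.2467]]
top white [[179.9, 176.5], [212.8, 180.4], [211.6, 192.2], [177.9, 188.1]] [[0.5308, 0.2473], [0.5192, 0.1481], [0.4835, 0.1513], [0.4956, 0.2526]]
top board OpenCV(4.12.0) /io/opencv/modules/imgproc/src/linefit.cpp:50: error: (-215:Assertion failed) count > 0 in function 'fitLine2D_wods'

scene (205, 205) [ 23 116 248]
scene (240, 225) [ 19 130 242]
scene (215, 213) [18 65 86]
scene (225, 222) [113   8 242]
scene (185, 230) [ 18 105 219]
scene (260, 225) [ 16 102 221]
scene dark [[230.0, 211.7], [208.1, 221.6], [198.6, 214.8], [220.1, 205.8]] [[0.5274, 0.1558], [0.5379, 0.2487], [0.5958, 0.2423], [0.5841, 0.1508]]
scene white [[241.5, 215.8], [215.4, 228.1], [207.6, 222.2], [231.5, 211.3]] [[0.4775, 0.1483], [0.4905, 0.2582], [0.5365, 0.2522], [0.5249, 0.1506]]
scene board [[299.4, 169.6], [299.4, 249.4], [173.8, 249.4], [176.8, 177.6]] [[0.5568, -0.3014], [0.2203, 0.1596], [0.5109, 0.4118], [0.9076, 0.1043]]
```

View pics/q0.png

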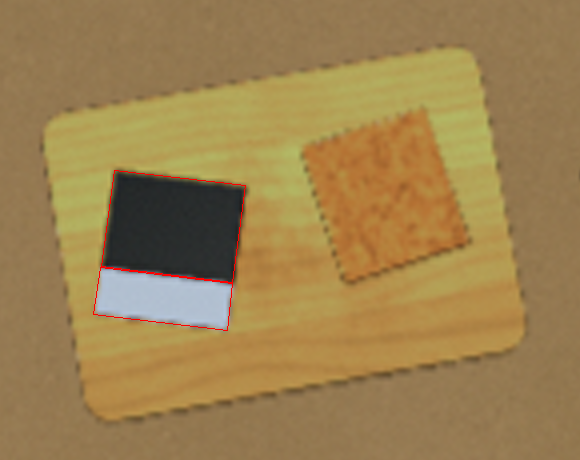

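View pics/q1.png

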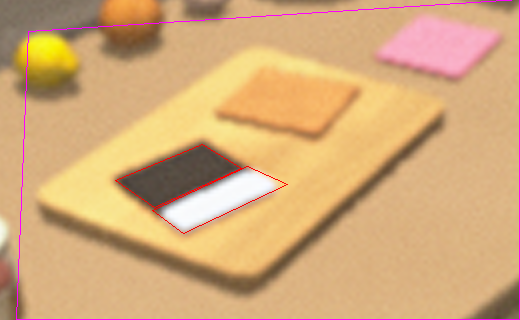

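The crops confirm it: the slate with its white band is at top (198,172), with the quad fit sitting well on its outline. The board's near edge runs from about top (187,214) to (280,197). I fit that edge next, using the luminance and hue profile across it.

```bash
cat >> h.py <<'E'
def board_edge(n,im,p,q,w=4,k="sat"):
    """fit a line to max gradient of R-channel across the guess p->q, returns two px points, rms"""
    p,q=np.array(p,float),np.array(q,float);u=(q-p)/np.linalg.norm(q-p);nn=np.array([-u[1],u[0]])
    s=np.linspace(0,1,120);d=np.arange(-w,w+.01,.1)
    X=p+s[:,None]*(q-p);G=X[:,None,:]+d[None,:,None]*nn
    f=cv2.GaussianBlur(im[:,:,0].astype(np.float32),(0,0),.6)
    v=cv2.remap(f,G[...,0].astype(np.float32),G[...,1].astype(np.float32),cv2.INTER_CUBIC)
    g=-np.gradient(v,axis=1);i=g.argmax(1);pts=(X+d[i][:,None]*nn).astype(np.float32)
    vx,vy,x,y=cv2.fitLine(pts,cv2.DIST_HUBER,0,.01,.01).ravel();m=np.array([vx,vy])
    r=(pts-[x,y])@np.array([-vy,vx]);o=np.array([x,y])
    return np.array([o+m*((p-o)@m),o+m*((q-o)@m)]),np.sqrt(np.median(r**2)),v.mean(0)[::5]
E
python3 - <<'E'
from h import *
im=cv2.imread("pics/top0.png")[:,:,::-1].copy()
for a,b in(((187.,213.8),(278,197.3)),((174,137.4),(266,122.6))):
    for sgn in(1,):
        e,r,v=board_edge("top",im,a,b,4) if a[1]>200 else board_edge("top",im,b,a,4)
        print(e.round(2).tolist(),r,v.round(0)); W=cast("top",e,.022);print(W.round(4).tolist())
        d=W[1]-W[0];print("yaw",np.arctan2(d[0],-d[1]) , np.arctan2(d[1],d[0]))
im=cv2.imread("pics/scene0.png")[:,:,::-1].copy()
e,r,v=board_edge("scene",im,(233,239.3),(181,221.0),4)
print(e.tolist(),r,v.round(0),cast("scene",e,.022).round(4).tolist(),cast("scene",e,.0).round(4).tolist())
# heights
T=np.array([[183.3,152.3],[216.1,156.1],[211.6,192.2],[177.9,188.1]]);S=np.array([[198.6,214.8],[220.1,205.8],[241.5,215.8],[215.4,228.1]])
print(tri(T,S).round(4).tolist())
E
```

```text
[[186.97, 213.65], [278.02, 197.39]] 0.12354666 [180. 180. 180. 181. 181. 181. 178. 169. 154. 138. 132. 133. 138. 144.
 147. 148. 148.]
[[0.4192, 0.2256, 0.022], [0.4686, -0.0491, 0.022]]
yaw 0.17828349652915693 -1.3925128302657397
[[265.84, 121.66], [173.98, 137.29]] 0.19813289 [179. 179. 179. 179. 179. 179. 178. 175. 169. 161. 153. 147. 146. 146.
 147. 147. 147.]
[[0.7023, -0.0125, 0.022], [0.6524, 0.2688, 0.022]]
yaw -2.9662576829317455 1.7461312974529446
[[231.67213934246885, 243.07315988246324], [179.6721325277429, 224.77318209590936]] 1.140809e-05 [151. 138. 131. 130. 136. 148. 167. 190. 211. 228. 239. 244. 246. 247.
 247. 246. 245.] [[0.3993, 0.273, 0.022], [0.6062, 0.3173, 0.022]] [[0.421, 0.2534, 0.0], [0.6346, 0.2991, 0.0]]
[[0.6043, 0.238, 0.0249], [0.5955, 0.1402, 0.0203], [0.4812, 0.1493, 0.0294], [0.4962, 0.2537, 0.0248]]
```

```bash
cat >> h.py <<'E'
YAW=.178;N=np.array([np.cos(YAW),np.sin(YAW)]);TT=np.array([-N[1],N[0]]);EDGE=.4518
def P(d,t,z):return [*(d*N+t*TT),z]
def R(s=1,yaw=YAW):
    y=s*np.array([-np.sin(yaw),np.cos(yaw),0]);z=np.array([0,0,-1.]);return np.column_stack([np.cross(y,z),y,z])
E
python3 - <<'E'
from h import *
c=[(np.abs(np.array(j)-arm.current_joint_positions()).max(),s) for s in(1,-1) if (j:=arm.solve_ik(P(.675,.095,.12),R(s))) is not None];print(c)
s=min(c)[1];o=R(s)
arm.move_to(P(.675,.095,.19),o);arm.grip(.06);arm.move_l(P(.675,.095,.04),feed=.12)
arm.sleep(.2);f0=arm.current_force()[2];z=.034
while z>.015:
    arm.move_l(P(.675,.095,z),feed=.02);f=arm.current_force()[2]-f0
    if abs(f)>2.5:break
    z-=.001
print("touch",z,f,arm.current_ee_pos(),arm.current_t(),arm.current_width(),s)
arm.move_l(P(.675,.095,z+.003),feed=.02)
E
```

```text
[(np.float64(92.74906774172881), 1), (np.float64(98.4671754966582), -1)]
touch 0.014999999999999986 -1.4427303156968905 [0.64743904 0.21300348 0.01592174] 10.5917 0.06023743264115934 1
```

Run:
```python
from h import *
print(arm.current_ee_pos(),arm.current_force(),arm.current_t())
a=[cv2.resize(arm.snapshot(n)[y0:y1,x0:x1,::-1],(400,300)) for n,(x0,y0,x1,y1) in(("top",(140,100,300,220)),("scene",(160,130,320,250)))]
cv2.imwrite("pics/c1.png",np.hstack(a))
```

```text
[0.64765247 0.21304638 0.01821038] [0.00525717 0.02232559 0.0817003 ] 10.8417
```

View pics/c1.png

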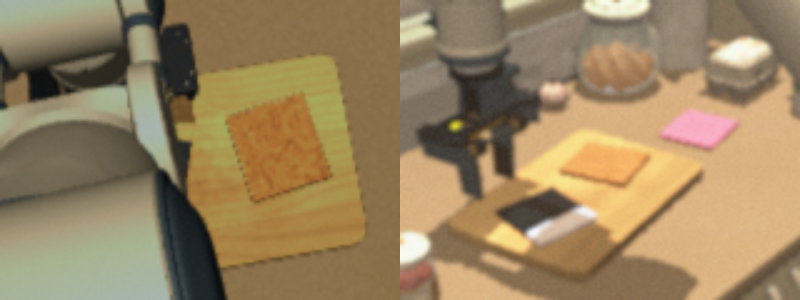

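Top (crop): the arm hides the slate, while the cork is untouched. Scene (crop): the fingertips are at about scene px (191,208) and (202,201), close to the board's far edge. I project that geometry into the scene view to see whether the tips are really over the board.

Run:
```python
from h import *
c=arm.get_calibration("scene");K=np.array(c["intrinsics"]);Ti=np.linalg.inv(np.array(c["cam_to_world"]))
def pr(p):
    q=K@(Ti@np.r_[p,1])[:3];return (q[:2]/q[2]).round(1)
for z in(.022,.016):
    print("far edge z",z,[pr(P(.690,t,z)) for t in(.05,.095,.14)], "near",[pr(P(.4518,t,z)) for t in(.05,.095,.14)])
for t in(.052,.065,.125,.138):print("tip",t,[pr(P(d,t,.0182)) for d in(.659,.675,.691)])
im=arm.snapshot("scene");cv2.imwrite("pics/s1.png",im[:,:,::-1])
v=cv2.resize(im[180:250,165:265,::-1],None,fx=8,fy=8,interpolation=cv2.INTER_CUBIC)
def L(a,b,col):cv2.line(v,*[tuple(int(x) for x in (pr(p)-[165,180])*8+3.5) for p in(a,b)],col,1)
L(P(.69,.0,.022),P(.69,.15,.022),(0,0,255));L(P(.4518,.0,.022),P(.4518,.15,.022),(0,0,255));L(P(.69,.0,.016),P(.69,.15,.016),(255,0,0));L(P(.4518,.0,.016),P(.4518,.15,.016),(255,0,0))
for t in(.052,.065,.125,.138):L(P(.659,t,.0182),P(.691,t,.0182),(0,255,0))
cv2.imwrite("pics/c2.png",v)
```

```text
far edge z 0.022 [array([200.7, 202. ]), array([192.8, 207.3]), array([184.4, 213. ])] near [array([254.1, 219.7]), array([246.9, 226.1]), array([239.4, 232.8])]
far edge z 0.016 [array([200.8, 203.4]), array([192.9, 208.7]), array([184.6, 214.4])] near [array([254.1, 221.2]), array([247. , 227.6]), array([239.4, 234.3])]
tip 0.052 [array([206.9, 205.3]), array([203.5, 204.1]), array([200.2, 203. ])]
tip 0.065 [array([204.6, 206.8]), array([201.3, 205.7]), array([198. , 204.6])]
tip 0.125 [array([193.9, 214.3]), array([190.5, 213.1]), array([187.2, 211.9])]
tip 0.138 [array([191.5, 216. ]), array([188.1, 214.8]), array([184.7, 213.5])]
```

View pics/c2.png

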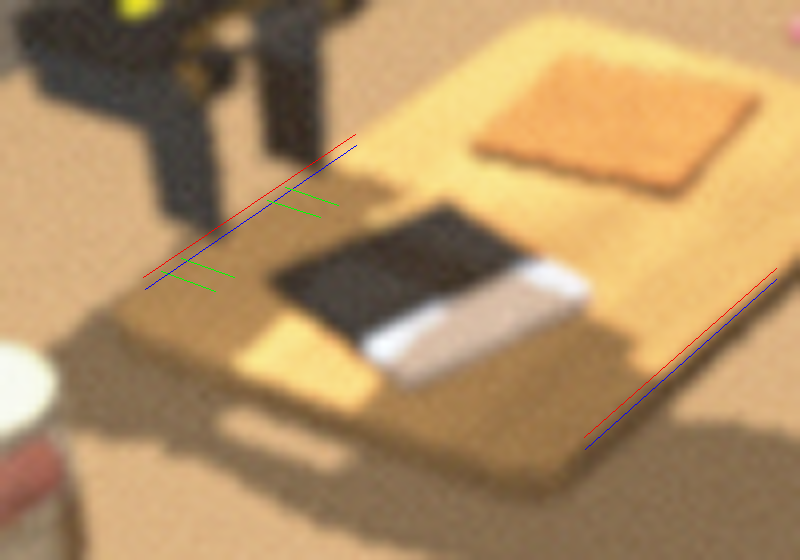

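The fingertips' actual lower ends sit about 6 px (roughly 20 mm) above where the TCP predicts, and their columns match. So the tips ride higher than the TCP when the gripper is open, and nothing has been touched. I carry on with the guarded descent.

Run:
```python
from h import *
f0=arm.current_force()[2];z=.016;L=[];t0=arm.current_t()
while z>-.012:
    arm.move_l(P(.675,.095,z),feed=.03);f=arm.current_force()[2]-f0;L.append((round(z,4),round(f,2),round(arm.current_ee_pos()[2],4)))
    if abs(f)>3:break
    z-=.0015
print(L,arm.current_t()-t0,arm.current_t())
```

```text
[(0.016, np.float64(-1.24), np.float64(0.0157)), (0.0145, np.float64(-0.35), np.float64(0.0144)), (0.013, np.float64(-1.04), np.float64(0.0129)), (0.0115, np.float64(-1.09), np.float64(0.0114)), (0.01, np.float64(0.24), np.float64(0.0099)), (0.0085, np.float64(-0.31), np.float64(0.0084)), (0.007, np.float64(-1.02), np.float64(0.0069)), (0.0055, np.float64(0.62), np.float64(0.0054)), (0.004, np.float64(-0.5), np.float64(0.0039)), (0.0025, np.float64(-0.29), np.float64(0.0024)), (0.001, np.float64(-0.72), np.float64(0.0009)), (-0.0005, np.float64(-0.89), np.float64(-0.0006)), (-0.002, np.float64(2.73), np.float64(-0.0018)), (-0.0035, np.float64(23.86), np.float64(-0.0019))] 3.5 14.4917
```

Run:
```python
from h import *
arm.move_l(P(.675,.095,.0005),feed=.03)
im=arm.snapshot("scene");cv2.imwrite("pics/s2.png",im[:,:,::-1])
v=cv2.resize(im[150:250,165:265,::-1],None,fx=6,fy=6,interpolation=cv2.INTER_CUBIC)
cv2.imwrite("pics/c3.png",v);print(arm.current_t(),arm.current_force())
```

```text
14.825 [-0.54187216  0.23120131 -0.98457321]
```

View pics/c3.png

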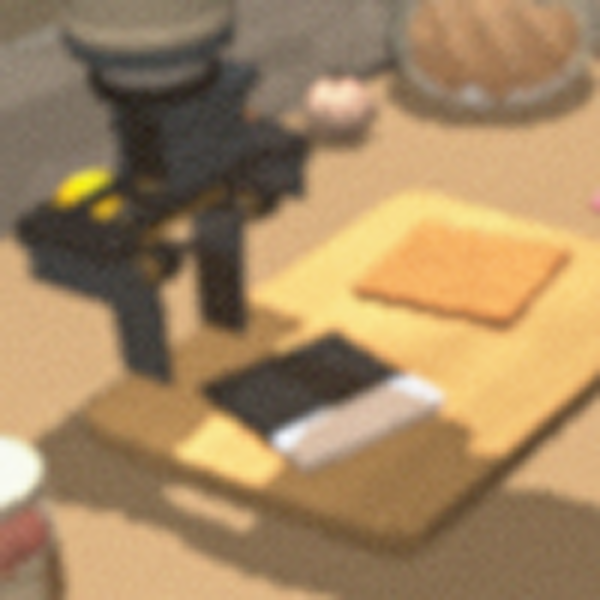

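The fingertips now stand on the board just behind the slate's dark end, at crop (150,375) and (222,325). So TCP z ≈ -0.0018 puts the tips on the board top. I push 3 mm above that, stopping short, then swing clear and measure.

```bash
cat >> h.py <<'E'
def look(tag):
    im,M=masks("top");cv2.imwrite(f"pics/{tag}.png",im[:,:,::-1]);out={}
    for k in("dark","white"):
        q=quad(M[k]);w=cast("top",q,.03)[:,:2];w=np.column_stack([w@N,w@TT]);w=w[np.argsort(w[:,1])]
        out[k]=w;print(k,"d,t:",w.round(4).tolist())
    return im
E
python3 - <<'E'
from h import *
F=[];zc=.0012
arm.move_l(P(.675,.095,zc),feed=.03)
for d in(.64,.61,.58,.556):
    arm.move_l(P(d,.095,zc),feed=.06);F.append(np.round(arm.current_force(),1).tolist())
print(F,arm.current_ee_pos(),arm.current_t())
arm.move_l(P(.566,.095,zc),feed=.06);arm.move_l(P(.566,.095,.08),feed=.2)
j=np.array(arm.current_joint_positions());j[0]-=40;arm.move_joints(j.tolist())
im=look("t3");print(arm.current_t())
e,r,_=board_edge("top",im,(187.,213.8),(278,197.3),4);print((cast("top",e,.022)[:,:2]@N).round(4),r)
E
```

```text
[[-0.8, 0.5, 0.1], [-0.1, 0.3, 0.2], [-0.4, 0.3, 0.0], [0.3, 0.1, -0.5]] [0.53011793 0.19190292 0.00122743] 17.6583Traceback (most recent call last):
  File "<stdin>", line 9, in <module>
  File "h.py", line 56, in look
    q=quad(M[k]);w=cast("top",q,.03)[:,:2];w=np.column_stack([w@N,w@TT]);w=w[np.argsort(w[:,1])]
  File "h.py", line 26, in quad
    vx,vy,x,y=cv2.fitLine(s.astype(np.float32),cv2.DIST_HUBER,0,.01,.01).ravel();L.append(np.cross([x,y,1],[x+vx,y+vy,1]))
              ~~~~~~~~~~~^^^^^^^^^^^^^^^^^^^^^^^^^^^^^^^^^^^^^^^^^^^^^^^
cv2.error: OpenCV(4.12.0) /io/opencv/modules/imgproc/src/linefit.cpp:50: error: (-215:Assertion failed) count > 0 in function 'fitLine2D_wods'
```

View pics/t3.png

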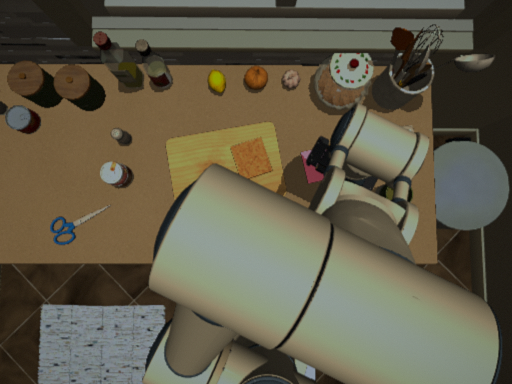

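The top view's upper arm hides the slate at about (200,190), while the board and cork look unmoved. The scene view should be clear now, so I measure there.

Run:
```python
from h import *
im,M=masks("scene");cv2.imwrite("pics/s3.png",im[:,:,::-1]);print(arm.current_t())
v=cv2.resize(im[190:260,175:295,::-1],None,fx=6,fy=6,interpolation=cv2.INTER_CUBIC)
for k in("dark","white"):
    try:
        q=quad(M[k]);w=cast("scene",q,.03)[:,:2];print(k,q.round(1).tolist(),np.column_stack([w@N,w@TT]).round(4).tolist())
        cv2.polylines(v,[np.int32((q-[175,190])*6+2.5)],True,(0,0,255),1)
    except Exception as e:print(k,e)
cv2.imwrite("pics/c4.png",v)
```

```text
20.075
dark [[252.1, 215.4], [236.5, 228.5], [221.6, 223.0], [237.7, 210.7]] [[0.4658, 0.0407], [0.467, 0.1339], [0.5288, 0.1328], [0.527, 0.0402]]
white [[265.7, 217.0], [246.4, 233.9], [236.6, 228.8], [253.9, 214.3]] [[0.4196, 0.0253], [0.4222, 0.1427], [0.4656, 0.1351], [0.4644, 0.0309]]
```

View pics/c4.png

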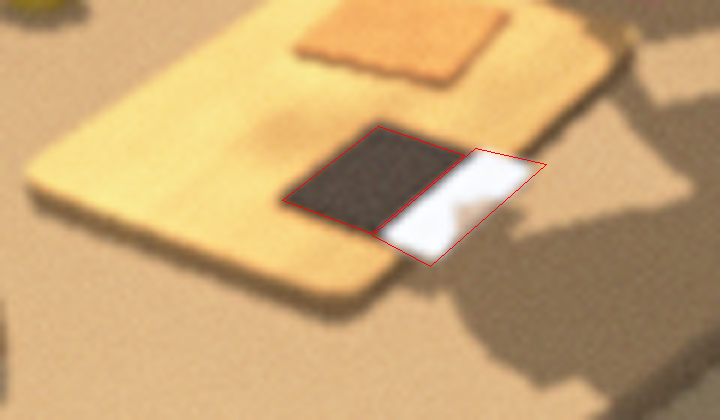

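The slate is flush with the tool direction, with the seam parallel to the edge and some travel still to go. I need the top view for precision, so I lift and swing further.

Run:
```python
from h import *
p=arm.current_ee_pos();arm.move_l([p[0],p[1],.17],feed=.3)
j=np.array(arm.current_joint_positions());j[0]-=38;arm.move_joints(j.tolist())
im=arm.snapshot("top");cv2.imwrite("pics/t4.png",im[:,:,::-1]);print(arm.current_t())
_,M=masks("top",im)
for k in("dark","white"):
    q=quad(M[k]);w=cast("top",q,.03)[:,:2];print(k,q.round(1).tolist(),np.column_stack([w@N,w@TT]).round(4).tolist())
for a,b in(((240,204.2),(278,197.3)),):
    e,r,_=board_edge("top",im,a,b,4);print((cast("top",e,.022)[:,:2]@N).round(4),r)
a=cv2.imread("pics/top0.png")[:,:,::-1].copy();e,r,_=board_edge("top",a,(240,204.2),(278,197.3),4);print((cast("top",e,.022)[:,:2]@N).round(4),r)
v=cv2.resize(im[110:230,155:305,::-1],None,fx=5,fy=5,interpolation=cv2.INTER_CUBIC);cv2.imwrite("pics/c5.png",v)
```

```text
21.9667
dark [[221.4, 180.1], [224.9, 204.3], [192.2, 209.3], [188.8, 185.2]] [[0.5334, 0.0282], [0.4598, 0.03], [0.4622, 0.129], [0.5355, 0.1273]]
white [[225.4, 204.6], [227.3, 216.5], [193.3, 221.7], [191.9, 209.6]] [[0.4587, 0.0289], [0.4226, 0.0293], [0.4252, 0.1319], [0.4616, 0.1299]]
[0.4525 0.4526] 0.13351908
[0.4527 0.4525] 0.12858242
```

View pics/c5.png

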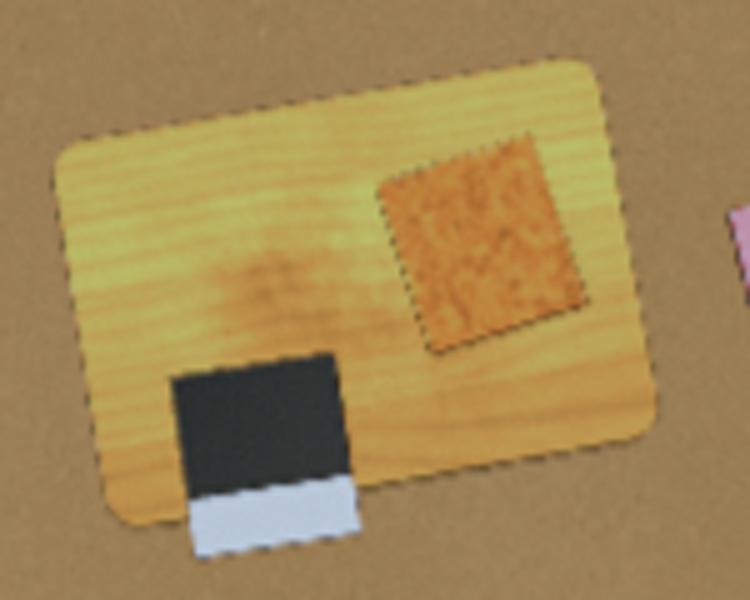

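Board unmoved (near edge d = 0.4526 both before and after). In the crop the seam runs from (188,500) to (352,475), 7 mm (right end) to 10 mm (left end) short of the edge and tilted by about 0.025 rad. For the final nudge I yaw the tool by an extra 0.024 rad and advance 8.6 mm.

Run:
```python
from h import *
zc=.0012;t=.079;o=R(1,YAW+.024)
arm.move_to(P(.572,t,.09),o);arm.move_l(P(.572,t,zc),feed=.12);print(arm.current_t())
arm.move_l(P(.558,t,zc),feed=.08);arm.move_l(P(.5474,t,zc),feed=.03);arm.sleep(.1);p=np.array(arm.current_ee_pos());print(p[:2]@N,p[:2]@TT,p[2])
arm.move_l(P(.562,t,zc),feed=.08);arm.move_l(P(.562,t,.17),feed=.3);print(arm.current_t())
j=np.array(arm.current_joint_positions());j[0]-=75;arm.move_joints(j.tolist())
im=arm.snapshot("top");cv2.imwrite("pics/t5.png",im[:,:,::-1]);print(arm.current_t())
_,M=masks("top",im)
for k in("dark","white"):
    q=quad(M[k]);w=cast("top",q,.03)[:,:2];print(k,q.round(1).tolist(),np.column_stack([w@N,w@TT]).round(4).tolist())
e,r,_=board_edge("top",im,(240,204.2),(278,197.3),4);print((cast("top",e,.022)[:,:2]@N).round(4),r)
```

```text
25.3917
0.547319490853999 0.07900192413434907 0.0011347179672287488
27.3667
29.8667
dark [[221.6, 181.9], [226.3, 205.7], [194.0, 212.2], [189.0, 188.4]] [[0.528, 0.0284], [0.4549, 0.0268], [0.4526, 0.1252], [0.5259, 0.1281]]
white [[226.8, 205.9], [229.2, 217.8], [195.6, 224.7], [193.3, 212.7]] [[0.4542, 0.0254], [0.4177, 0.0245], [0.4152, 0.1264], [0.4516, 0.1275]]
[0.4526 0.4526] 0.12031685
```

The crop values show the seam at 2.3 mm short on the right and about 0 on the left. That is the opposite tilt (+0.024), so interpolating gives a tool yaw of +0.012. Time allows one last short nudge, then hand-in.

Run:
```python
from h import *
zc=.0012;t=.079;o=R(1,YAW+.012)
arm.move_to(P(.562,t,.06),o);arm.move_l(P(.562,t,zc),feed=.15);t1=arm.current_t();print(t1)
if t1<35:
    arm.move_l(P(.5462,t,zc),feed=.03 if t1<34.2 else .05)
    arm.move_l(P(.556,t,zc),feed=.08)
arm.move_l(P(.556,t,.07),feed=.25);print(arm.current_t())
im=arm.snapshot("scene");cv2.imwrite("pics/s6.png",im[:,:,::-1])
print(arm.current_t(),arm.sign_off())
_,M=masks("scene",im)
for k in("dark","white"):
    try:
        q=quad(M[k]);w=cast("scene",q,.03)[:,:2];print(k,np.column_stack([w@N,w@TT]).round(4).tolist())
    except Exception as e:print(e)
```

```text
32.8917
34.2667
the job is handed in; nothing more can be done
34.3167 None
index 3 is out of bounds for axis 0 with size 3
the job is handed in; nothing more can be done
```

I slid the slate coaster to the board's near edge and handed the job in at 34.3 s of 38, but the last 1.5 mm nudge was not measured afterwards. Just before it, the seam was 0 to 2.3 mm short of the edge and tilted about 1.4°, and the board edge measured unmoved.

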